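# Hang the espresso glasses on the draining rack

## Task

Hang the two small washed glasses mouth-down on the two slim leaning pegs of the draining rack, one glass on each, gently and all the way down, so that each peg's tip meets the inside of the glass's bottom and the mouth hangs free of the rack to drain. Either glass may go on either slim peg; leave the broad peg empty, and leave the big tumbler and the two shakers where they stand.

Things in the scene. Friction and masses are not known exactly. Their poses are not given: they have to be found in the camera images.
- rack: Draining rack: shallow steel tray 180 (x) by 375 (y) by 27 mm high with a wooden rail along its back (+x) half, top 27 mm above the worktop. Three pegs stand in the rail in a row along y, 115 mm apart, in any order. Origin: centre of the underside on the worktop; front is its own -x. Fixed. Wall cabinets hang over the back of the worktop from about 0.6 m ahead of the robot and 0.45 m up: swing the arm across in front of them, drawn in.
- slim_peg_1: Wooden peg standing in the rack's rail, leaning 25 deg from vertical towards the rack's front (its own -x): axis direction (-0.423, 0, 0.906) in its own frame, 72 mm long along the axis; fixed. Origin: where the axis leaves the rail's top (27 mm above the worktop). Slim peg, 18 mm thick at the rounded tip, 26 mm at the foot; a small glass fits over it with about 6 mm to spare all round at the tip.
- slim_peg_1_tip (a point): the end of slim_peg_1, on its axis; this frame's z points along the peg, outwards (up and to the front), y is the rack's y
- slim_peg_2: Wooden peg standing in the rack's rail, leaning 25 deg from vertical towards the rack's front (its own -x): axis direction (-0.423, 0, 0.906) in its own frame, 72 mm long along the axis; fixed. Origin: where the axis leaves the rail's top (27 mm above the worktop). Slim peg, 18 mm thick at the rounded tip, 26 mm at the foot; a small glass fits over it with about 6 mm to spare all round at the tip.
- slim_peg_2_tip (a point): the end of slim_peg_2, on its axis; this frame's z points along the peg, outwards (up and to the front), y is the rack's y
- broad_peg: Wooden peg standing in the rack's rail, leaning 25 deg from vertical towards the rack's front (its own -x): axis direction (-0.423, 0, 0.906) in its own frame, 72 mm long along the axis; fixed. Origin: where the axis leaves the rail's top (27 mm above the worktop). Broad peg for tumblers, 50 mm thick at the tip, 56 mm at the foot: too thick for a small glass. Stays empty.
- glass_1: Small clear espresso glass, 61 mm high, 48 mm across at the mouth and tapering to 38 mm at the closed bottom, 0.1 kg, loose, starts mouth-down on the worktop. Origin: centre of the outside of its closed bottom (so on top at the start); its z points from there to the mouth (down at the start). The bottom is 14 mm thick, the hollow 46 mm deep.
- glass_1_floor (a point): centre of the inside floor of glass_1, 14 mm along its z from its origin; meets the peg's tip when hung (the glass then sags about 10 deg, more upright than the peg)
- glass_2: Small clear espresso glass, 60 mm high, 48 mm across at the mouth and tapering to 38 mm at the closed bottom, 0.1 kg, loose, starts mouth-down on the worktop. Origin: centre of the outside of its closed bottom (so on top at the start); its z points from there to the mouth (down at the start). The bottom is 14 mm thick, the hollow 46 mm deep.
- glass_2_floor (a point): centre of the inside floor of glass_2, 14 mm along its z from its origin; meets the peg's tip when hung (the glass then sags about 10 deg, more upright than the peg)
- big_tumbler: bystander: large clear tumbler, 81 mm across, 91 mm high, upright; origin under its centre
- pepper_shaker: bystander: glass shaker with grey cap, dark filling, 44 mm across, 90 mm high; origin under its centre
- salt_shaker: bystander: glass shaker with grey cap, white filling, 44 mm across, 90 mm high; origin under its centre
Things that resemble listed ones, but are neither listed nor needed, are in the scene too. Leave any orange or yellow look-alike of the glass_1 alone.

How it is judged (in metres and radians):
At the end, for the whole second after the job is handed in: One small glass hangs mouth-down on each slim peg: the centre of its inside floor within 12 mm of the peg's tip, its axis within 20 deg (0.35 rad) of the peg's, neither glass touching the rack's tray or rail, both at rest ((((distance between glass_1_floor and slim_peg_1_tip below 0.012 m and angle between the z axis of glass_1 and the z axis of slim_peg_1_tip, either way round below 0.35 rad and angle between glass_1's own z axis and vertical above 2 rad) and (distance between glass_2_floor and slim_peg_2_tip below 0.012 m and angle between the z axis of glass_2 and the z axis of slim_peg_2_tip, either way round below 0.35 rad and angle between glass_2's own z axis and vertical above 2 rad)) or ((distance between glass_1_floor and slim_peg_2_tip below 0.012 m and angle between the z axis of glass_1 and the z axis of slim_peg_2_tip, either way round below 0.35 rad and angle between glass_1's own z axis and vertical above 2 rad) and (distance between glass_2_floor and slim_peg_1_tip below 0.012 m and angle between the z axis of glass_2 and the z axis of slim_peg_1_tip, either way round below 0.35 rad and angle between glass_2's own z axis and vertical above 2 rad))) and linear speed of each of glass_1, glass_2 below 0.02 m/s and contact force between each of glass_1, glass_2 and rack below 0.05 N).
It fails at once if the big tumbler is pushed more than 30 mm or tipped (distance of big_tumbler from where it was at the start of the episode above 0.03 m or angle between big_tumbler's own z axis and vertical above 0.5 rad).
It fails at once if the pepper shaker is pushed more than 30 mm or tipped (distance of pepper_shaker from where it was at the start of the episode above 0.03 m or angle between pepper_shaker's own z axis and vertical above 0.5 rad).
It fails at once if the salt shaker is pushed more than 30 mm or tipped (distance of salt_shaker from where it was at the start of the episode above 0.03 m or angle between salt_shaker's own z axis and vertical above 0.5 rad).
It fails at once if glass 1 is banged or pressed hard (over 40 N) on the rack or a peg (contact force between glass_1 and rack above 40 N or contact force between glass_1 and broad_peg above 40 N or contact force between glass_1 and slim_peg_1 above 40 N or contact force between glass_1 and slim_peg_2 above 40 N).
It fails at once if glass 2 is banged or pressed hard (over 40 N) on the rack or a peg (contact force between glass_2 and rack above 40 N or contact force between glass_2 and broad_peg above 40 N or contact force between glass_2 and slim_peg_1 above 40 N or contact force between glass_2 and slim_peg_2 above 40 N).
It also fails if it takes over 54 s, if anything falls off the work surface, if the arm or the gripper's body presses on something with over 40 N, if the wrist force passes 120 N, or if a joint passes its speed limit or range.

## Robot

A 6-joint arm with a two-finger parallel gripper is mounted at the origin on a cart in front of the work surface, level with it; the furniture and walls round the work are solid. World frame = base frame: x ahead of the robot, y to its left, z up, the work surface at z = 0. Lengths are in mm, angles in rad, forces in N, time in s.
With the tool pointing down it reaches from about 275 to 750 mm from the base axis. Payload 10.2 kg.
Tool frame: the origin (TCP) lies between the finger pads; the fingertips stand 11 mm ahead of it and the grasp point (between the pads) lies 8 mm behind it; z points along the fingers, y is the line along which they close (so a half turn about z gives the same grasp; the last joint's range is limited). The gripper opens to 85 mm and grips with 20 to 120 N. Pads are 22 mm wide; open, the fingers measure 114 mm over their backs; the gripper's body (76 mm by 85 mm) begins 54 mm behind the grasp point. The pads swing forward as they close: fully open they stand 13 mm farther back than shut.
Start: joints at [0.96, 0.313, 1.498, -0, 1.331, -0.223], TCP at [198.543, 486.016, 216.094] pointing down, gripper open.
Joint ranges: [-2.94, 2.94], [-0.97, 2.17], [0.19, 2.56], [-1.23, 4.37], [0.02, 3.11], [-2.88, 2.88]. Speed limits (rad/s): [2.39, 2.39, 3.01, 3.14, 3.14, 3.14].

## Interface

Orientations are given as a unit quaternion [w, x, y, z].
In Python, from rig import sense, eyes, finish_job gives the robot as it stands.
- The arm moves only by the shell command python3 -m jog 'ROWS' [FORCE]. ROWS is JSON, a list of rows, each a list of 7 numbers: the shift along the tool's x, y, z in m, then the turn, a rotation vector about the tool's x, y, z in rad, then the finger opening in m, from 0 to 0.0854. In form: [[dx, dy, dz, rx, ry, rz, gripper], ...]. A call has 1 to 5 rows; each row shifts and turns the commanded pose from where the row before left it, along the tool's axes as they then stand; what a row does not reach is not made up. A row lasts 1/10 s, in which the tool goes at most 50 mm and 8.59 degrees, less where a joint would pass 70% of its speed; a pose out of reach is approached as far as the arm can. A call is refused whole if a number of a shift passes 0.05 or a number of a turn 0.15, either way. A call with a gripper value outside its range is refused whole. The fingers move at their own pace and stop on an object; FORCE is the grip in N (left out, the last holds). Time passes only in rows, so rows that do not move let the fingers close. It gives the time, the measured TCP pose, the force, the opening and the grip force at its end, in the units of the state.
- sense(): the state, without advancing time (a new reading comes with each control period).
- eyes.capture(name): name is "scene" or "top" or "wrist"; returns the picture (384x512x3 uint8, red, green, blue); there is no depth.
- eyes.calibration(name): a dict with "fx", "fy", "cx", "cy" (pixels), "cam_to_world" (4x4, takes a point from camera to world coordinates); the wrist camera has in their place "mount" (4x4, takes a point from camera to tool coordinates, whose origin is the TCP and whose axes are the flange's). Camera axes: x right, y down, z forward; pixel columns grow to the right and rows downward; lengths in mm; the calibration is good to about 2 mm. A picture is of the moment at which its call begins: read the wrist's pose just before it. calibration takes no time and is no camera call.
- finish_job(): hands the job in; it is judged then, once.
The state is a dict: "time_s": time; "joints": joint angles; "dq": joint speeds; "tau": joint torques, N m; "eef_pos": TCP position; "ee_rot": TCP orientation; "force": force on the tool from outside, world axes, zero at the start; "wrist_torque": the same for the moment, N m; "grip_width": opening from 0.0 (shut) to 1.0 (fully open); "grip_force": force on a finger pad.
Only numpy, scipy, OpenCV 4.12 (cv2) and the standard library are available. Lean on these libraries where they do the work, as an engineer would, in place of code of your own. Each camera call takes 0.05 s, during which the arm holds its last target. There are 200 camera calls.

## Working session

There is one attempt and no reset: what is moved stays moved. The work goes in short steps, Python scripts to look and compute and a shell command to move; the robot and the scene stay as the last step left them, time stands still between calls to the robot, and variables do not carry over. Pictures are saved under pics/ and viewed, at most 10 in all, crops included, and the job is handed in when it is done.

```bash
ls; mkdir -p pics
python3 - <<'E'
from rig import sense, eyes
import cv2,numpy as np
np.set_printoptions(precision=3,suppress=True)
for n in("scene","top"):
    im=eyes.capture(n); cv2.imwrite(f"pics/{n}0.png",im[:,:,::-1]); c=eyes.calibration(n); print(n,c['fx'],c['fy'],c['cx'],c['cy']);print(c['cam_to_world'])
c=eyes.calibration("wrist");print(c['fx'],c['mount'])
s=sense();print(s)
E
```

```text
pics
scene 401.7467714729033 401.7467714729033 257.2644672784553 195.44790405435242
[[   0.108   -0.762    0.639 -186.009]
 [  -0.994   -0.088    0.063  -91.929]
 [   0.008   -0.642   -0.767  927.401]
 [   0.       0.       0.       1.   ]]
top 352.9955106725867 352.9955106725867 254.1190510755396 191.5838241335209
[[  -0.      -0.996    0.092  405.741]
 [  -0.999   -0.003   -0.033  -17.159]
 [   0.033   -0.092   -0.995 1047.45 ]
 [   0.       0.       0.       1.   ]]
278.6581280998666 [[  -0.      -0.945   -0.327   84.005]
 [   1.      -0.       0.       0.355]
 [  -0.      -0.327    0.945 -156.976]
 [   0.       0.       0.       1.   ]]
{'time_s': 0.1, 'joints': array([ 0.96 ,  0.313,  1.498,  0.   ,  1.331, -0.223]), 'dq': array([-0.   , -0.002, -0.004,  0.002, -0.002,  0.   ]), 'tau': array([  0.002, -41.29 , -26.014,  -0.   ,   0.003,   0.   ]), 'eef_pos': array([198.404, 485.799, 215.598]), 'ee_rot': array([-0.   ,  0.193,  0.981, -0.001]), 'force': array([ 0.111,  0.3  , -0.238]), 'wrist_torque': array([ 0.017, -0.009, -0.03 ]), 'grip_force': 0.0, 'grip_width': 1.0028304177912144}
```

View pics/top0.png

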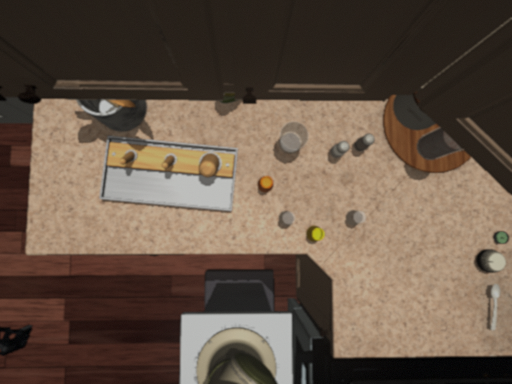

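View pics/scene0.png

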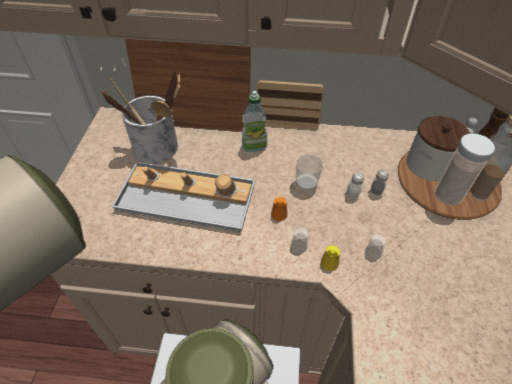

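The rack is at columns 103-236 in the top view, with the slim pegs near (128,157) and (168,162) and the broad one near (208,165). The candidates for the small glasses are: clear at (286,218), clear at (356,217), orange at (265,183), yellow at (317,233). The two clear ones fit the description. I'll confirm in one enlarged crop.

Run:
```python
import cv2,numpy as np
t=cv2.imread('pics/top0.png');s=cv2.imread('pics/scene0.png')
def cr(im,x,y,w,h): return cv2.resize(im[y:y+h,x:x+w],(w*5,h*5),interpolation=cv2.INTER_CUBIC)
a=cr(t,95,130,150,85); b=np.hstack([cr(t,275,200,75,30)[:, :],cr(s,285,222,0+75,30)])
a=cr(t,100,135,80,50); a2=cr(t,270,205,80,50) if 0 else cr(t,273,200,80,50)
b=cr(s,120,155,80,50); b2=cr(s,285,223,80,50)
# second glass patches pasted in b2/a2 corners
a2=cr(t,278,200,90,50)[:, :400]; 
cv2.imwrite('pics/crop1.png',np.vstack([np.hstack([a,cr(t,283-5,200,80,50)]),np.hstack([b,cr(s,290,224,80,50)])]))
```

```text
(no output)
```

View pics/crop1.png

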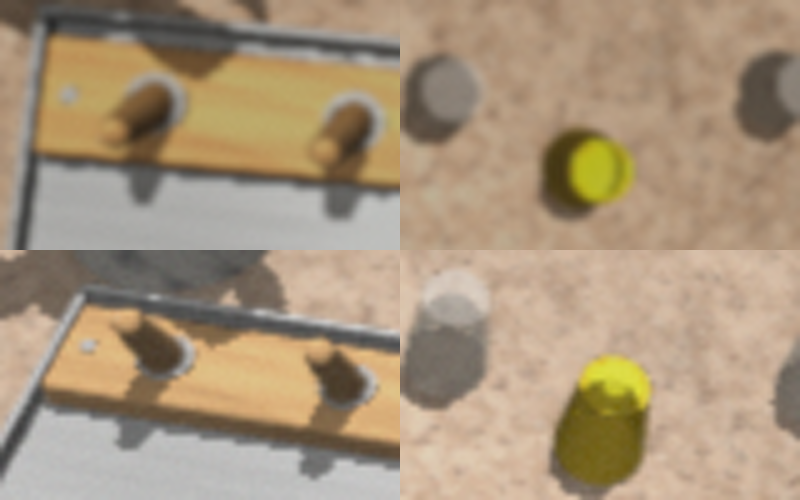

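The clear glasses are at top (287.6,218) and about (358,217), with frosted bottoms up. The slim pegs show tips at top (123.4,161.6) and (165,165.4), and in the scene view at (144.5,168.7) and (184,175.4). Next I triangulate.

```bash
cat > h.py <<'E'
from rig import sense, eyes
import cv2,numpy as np
from scipy.spatial.transform import Rotation as R
np.set_printoptions(precision=1,suppress=True)
def ray(n,px,pose=None):
    c=eyes.calibration(n)
    if n=="wrist":
        T=np.eye(4);p,q=pose;T[:3,:3]=R.from_quat(np.roll(q,-1)).as_matrix();T[:3,3]=p;M=T@np.array(c['mount'])
    else: M=np.array(c['cam_to_world'])
    d=M[:3,:3]@[(px[0]-c['cx'])/c['fx'],(px[1]-c['cy'])/c['fy'],1]
    return M[:3,3],d/np.linalg.norm(d)
def plane(n,px,z,pose=None):
    o,d=ray(n,px,pose); return o+d*(z-o[2])/d[2]
def tri(*rs):
    A=sum(np.eye(3)-np.outer(d,d) for o,d in rs); b=sum((np.eye(3)-np.outer(d,d))@o for o,d in rs)
    p=np.linalg.solve(A,b); return p,[np.linalg.norm((np.eye(3)-np.outer(d,d))@(p-o)) for o,d in rs]
E
python3 - <<'E'
from h import *
for n,a,b,z in[("tip1",(123.4,161.6),(144.5,168.7),92),("tip2",(165,165.4),(184,175.4),92),("gA",(287.6,218),(301,233),60),("gB",(358,217),(376,240),60)]:
    p,e=tri(ray("top",a),ray("scene",b)); print(n,p,e,plane("top",a,z),plane("scene",b,z))
print("feet",plane("top",(133,155.6),27),plane("top",(172,158),27))
for q in[(107,139),(237,149),(232,211),(102,201)]: print("rack corner",plane("top",q,27))
for n,q,z in[("orange",(266,183),60),("yellow",(318,233),60),("tumbler",(293,135),91),("salt",(342,147),90),("pepper",(366,141),90)]: print(n,plane("top",q,z))
E
```

```text
tip1 [575.1 308.1  89.1] [np.float64(1.6465160124659388), np.float64(1.6465160124660498)] [574.8 305.4  92. ] [572.6 308.5  92. ]
tip2 [566.3 193.9  85. ] [np.float64(1.0219674437946242), np.float64(1.0219674437945154)] [565.  193.4  92. ] [560.  190.5  92. ]
gA [ 423.5 -145.9   58.6] [np.float64(2.1346180327034983), np.float64(2.13461803270349)] [ 423.3 -143.6   60. ] [ 422.9 -147.9   60. ]
gB [ 426.2 -343.5   55.8] [np.float64(0.6770595986436544), np.float64(0.6770595986436845)] [ 426.2 -342.8   60. ] [ 423.1 -341.6   60. ]
feet [604.1 300.5  27. ] [597.7 188.1  27. ]
rack corner [652.5 376.7  27. ]
rack corner [625.6  -0.6  27. ]
rack corner [443.9  13.   27. ]
rack corner [472. 384.  27.]
orange [521.7 -83.3  60. ]
yellow [ 381.5 -228.6   60. ]
tumbler [ 652.4 -156.7   91. ]
salt [ 619.7 -293.3   90. ]
pepper [ 637.3 -361.3   90. ]
```

Consistency check:
- Tip heights and the 115 mm spacing hold.
- Rack yaw is about -4.1°.
- Tip estimates are slim 1 (574,304,92) and slim 2 (566,191,92).

Next I go above glass A.

```bash
python3 -m jog '[[0,0,0,0,0,-0.106,0.0854],[0,0,0,0,0,-0.106,0.0854],[0,0,0,0,0,-0.106,0.0854],[-0.019,-0.0437,0.005,0,0,0,0.0854],[-0.019,-0.0437,0.005,0,0,0,0.0854]]' 40
python3 -m jog '[[-0.019,-0.0437,0.005,0,0,0,0.0854],[-0.019,-0.0437,0.005,0,0,0,0.0854],[-0.019,-0.0437,0.005,0,0,0,0.0854],[-0.019,-0.0437,0.005,0,0,0,0.0854],[-0.019,-0.0437,0.005,0,0,0,0.0854]]'
python3 -m jog '[[-0.019,-0.0437,0.005,0,0,0,0.07],[-0.019,-0.0437,0.005,0,0,0,0.07],[-0.019,-0.0437,0.005,0,0,0,0.07],[-0.019,-0.0437,0.005,0,0,0,0.07],[-0.019,-0.0437,0.005,0,0,0,0.07]]'
python3 -m jog '[[-0.019,-0.0437,0.005,0,0,0,0.07],[-0.019,-0.0437,0.005,0,0,0,0.07],[0,0,0,0,0,0,0.07],[0,0,0,0,0,0,0.07]]'
cat >> h.py <<'E'
def look(f):
    s=sense(); im=eyes.capture("wrist"); cv2.imwrite(f"pics/{f}.png",im[:,:,::-1]); np.savez(f"pics/{f}.npz",p=s['eef_pos'],q=s['ee_rot'])
    print(s['time_s'],s['eef_pos'],R.from_quat(np.roll(s['ee_rot'],-1)).as_matrix().T.tolist(),s['force']); return im
def pose(f): d=np.load(f"pics/{f}.npz"); return d['p'],d['q']
E
python3 -c "
from h import *
look('w1')"
```

```text
time_s: 0.6
eef_pos: [230.1, 395.2, 205.3]
ee_rot: [-0.0, 0.034, 0.999, -0.0]
force: [1.1, 0.2, 0.4]
grip_width: 1.0
grip_force: 0.0
time_s: 1.1
eef_pos: [309.9, 169.8, 180.9]
ee_rot: [0.0, 0.035, 0.999, 0.0]
force: [1.2, 0.9, 0.3]
grip_width: 1.004
grip_force: 0.0
time_s: 1.6
eef_pos: [389.5, -55.1, 155.9]
ee_rot: [0.0, 0.035, 0.999, 0.0]
force: [1.1, -0.1, -0.3]
grip_width: 0.819
grip_force: 0.0
time_s: 2.0
eef_pos: [420.8, -143.1, 145.5]
ee_rot: [-0.001, 0.036, 0.999, 0.001]
force: [-0.3, 0.6, 0.5]
grip_width: 0.822
grip_force: 0.0
2.0 [ 420.8 -143.1  145.5] [[-0.9974517515696254, 0.07133035531658331, 0.0014084392412488686], [0.07133172988321133, 0.997452194257115, 0.0009510433930165389], [-0.0013370125485161512, 0.0010490863056967458, -0.9999985559066417]] [-0.3  0.6  0.5]
```

View pics/w1.png

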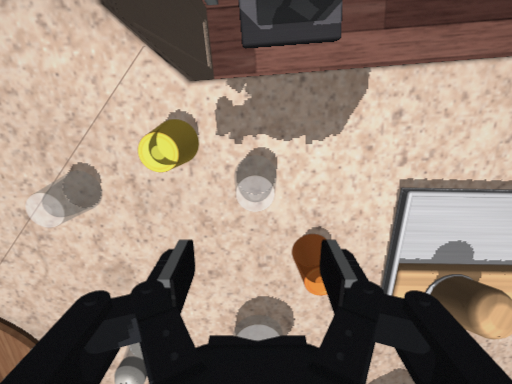

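The wrist view shows the glass A bottom disc at (255,192) and glass B at (45,210), with the orange and yellow ones apart.

Run:
```python
from h import *
P=pose('w1')
for q in[(255,192),(45,210)]:
    g=plane("wrist",q,60.5,P);print(g)
    M=R.from_quat(np.roll(P[1],-1)).as_matrix();print("tool shift",M.T@(np.array([g[0],g[1],30])-P[0]))
```

```text
[ 422.7 -144.6   60.5]
tool shift [ -2.1  -1.5 115.5]
[ 426.5 -343.2   60.5]
tool shift [ -20.  -199.4  115.3]
```

```bash
python3 -m jog '[[-0.002,-0.0015,0.03,0,0,0,0.07],[0,0,0.035,0,0,0,0.07],[0,0,0.035,0,0,0,0.07],[0,0,0.0155,0,0,0,0.07],[0,0,0,0,0,0,0.07]]' 40
python3 -m jog '[[0,0,0,0,0,0,0.03],[0,0,0,0,0,0,0.03],[0,0,0,0,0,0,0.03],[0,0,0,0,0,0,0.03],[0,0,0,0,0,0,0.03]]' 40
python3 -m jog '[[0,0,-0.003,0,0,0,0.03],[0,0,-0.02,0,0,0,0.03],[0,0,-0.05,0,0,0,0.03],[0,0,-0.05,0,0,0,0.03],[0,0,-0.05,0,0,0,0.03]]' 40
```

```text
time_s: 2.55
eef_pos: [421.9, -142.6, 29.3]
ee_rot: [-0.002, 0.034, 0.999, 0.001]
force: [0.3, -0.4, -0.5]
grip_width: 0.818
grip_force: 0.0
time_s: 3.05
eef_pos: [423.9, -144.7, 32.1]
ee_rot: [0.001, 0.035, 0.999, -0.001]
force: [-1.3, 1.9, 8.4]
grip_width: 0.401
grip_force: 39.3
time_s: 3.55
eef_pos: [422.6, -144.1, 206.2]
ee_rot: [0.0, 0.035, 0.999, -0.0]
force: [2.1, -1.1, -1.2]
grip_width: 0.401
grip_force: 40.2
```

Run:
```python
from h import *
a=look('w2'); s=eyes.capture("scene"); cv2.imwrite('pics/s2.png',s[:,:,::-1])
b=a[190:384,150:360]; P,_=pose('w2'); 
c=eyes.calibration('scene');M=np.linalg.inv(c['cam_to_world']);q=M@np.append(P,1);u=int(c['fx']*q[0]/q[2]+c['cx']);v=int(c['fy']*q[1]/q[2]+c['cy']);print(u,v)
y0,x0=max(v-50,0),u-50
k=s[y0:y0+100,x0:x0+100]
cv2.imwrite('pics/c2.png',np.hstack([cv2.resize(b,(420,400)),cv2.resize(k,(380,400),interpolation=2)])[:,:,::-1])
```

```text
3.55 [ 422.6 -144.1  206.2] [[-0.9975671650573651, 0.06970946887486017, -0.0005840792727128665], [0.06970970002790546, 0.9975672455284484, -0.00038518930926817495], [0.0005558070090850749, -0.00042496819815038896, -0.9999997552402696]] [ 2.1 -1.1 -1.2]
305 197
```

View pics/c2.png

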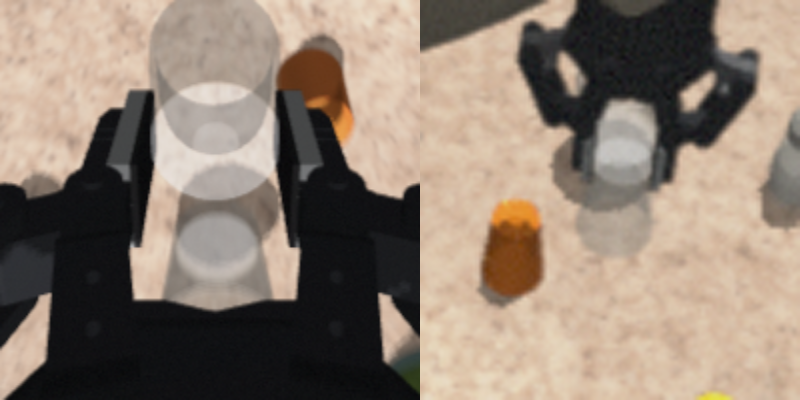

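The glass is held upright in the pads: bottom disc at wrist (256.5,258), mouth at (256.5,220), about 5° tilted the same way as the pegs. Next I carry it to the left slim peg with 22° of tool tilt.

```bash
python3 -m jog '[[-0.004,0.02,0,0,0,0,0.03],[-0.009,0.048,0,0,0,0,0.03],[-0.009,0.048,0,0,0,0,0.03],[-0.009,0.048,0,0,0,0,0.03],[-0.009,0.048,0,0,0,0,0.03]]' 40 >/dev/null
python3 -m jog '[[-0.009,0.048,0,0,0,0,0.03],[-0.009,0.048,0,0,0,0,0.03],[-0.009,0.048,0,0,0,0,0.03],[-0.009,0.048,0,0,0,0,0.03],[-0.009,0.048,0,0,0,0,0.03]]'
python3 -m jog '[[0,0.006,0.01,0,-0.128,0,0.03],[0,0,0,0,-0.128,0,0.03],[0,0,0,0,-0.128,0,0.03],[0,0,0,0,0,0,0.03]]'
cat >> h.py <<'E'
def to(target):
    s=sense();M=R.from_quat(np.roll(s['ee_rot'],-1)).as_matrix();print("tool shift mm",M.T@(np.array(target)-s['eef_pos']),"z axis",np.round(M[:,2],3),"y axis",np.round(M[:,1],3))
E
python3 - <<'E'
from h import *
look('w3'); a=np.array([-.422,.03,.906]); to(np.array([574,304,92])+60*a)
E
```

```text
time_s: 4.65
eef_pos: [539.2, 302.6, 203.2]
ee_rot: [-0.0, 0.035, 0.999, -0.0]
force: [1.2, -0.4, -0.6]
grip_width: 0.398
grip_force: 40.2
time_s: 5.05
eef_pos: [536.9, 306.9, 192.1]
ee_rot: [0.19, 0.033, 0.981, -0.007]
force: [0.1, 0.1, -1.8]
grip_width: 0.4
grip_force: 40.3
5.05 [536.9 306.9 192.1] [[-0.9257140854060988, 0.061861896975342674, -0.3731307247914089], [0.06725892838905077, 0.9977345017605102, -0.0014493269690219676], [0.37219573967565317, -0.026438035088082547, -0.9277776466740157]] [ 0.1  0.1 -1.8]
tool shift mm [ 7.8 -0.2 47.3] z axis [ 0.4 -0.  -0.9] y axis [ 0.1  1.  -0. ]
```

View pics/w3.png

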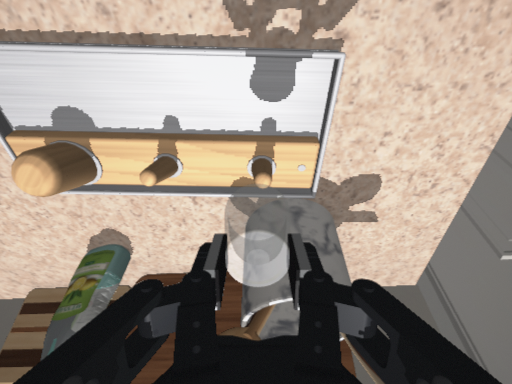

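The wrist view shows the left slim peg's tip at (263,182), the second slim peg's tip at (149,178), and the broad peg at (38,172). The glass hangs between the fingers at (257,255).

Run:
```python
from h import *
P=pose('w3')
t0=eyes.calibration('top')
for n,q,a,b in[("t1",(263,181),(123.4,161.6),(144.5,168.7)),("t2",(150,177),(165,165.4),(184,175.4))]:
    print(n,plane("wrist",q,91,P),tri(ray("wrist",q,P),ray("top",a),ray("scene",b)))
print("feet",plane("wrist",(261.5,168),27,P),plane("wrist",(167,167),27,P))
# glass in tool frame from w3: bottom & mouth ray at tool z -30, +30
c=eyes.calibration('wrist');M=np.array(c['mount'])
for nm,q,z in[("bottom w2",(256.5,258),-30),("mouth w2",(256.5,220),30),("bottom w3",(258,258),-30)]:
    d=M[:3,:3]@[(q[0]-c['cx'])/c['fx'],(q[1]-c['cy'])/c['fy'],1];print(nm,M[:3,3]+d*(z-M[2,3])/d[2])
```

```text
t1 [576.3 310.5  91. ] (array([576.2, 309.1,  88.7]), [np.float64(2.041776080318671), np.float64(2.5424606482327863), np.float64(1.1291577164677735)])
t2 [563.9 199.6  91. ] (array([567.9, 194.9,  83.5]), [np.float64(1.673077217627266), np.float64(1.4896850810276907), np.float64(1.4123171000317933)])
feet [607.6 307.9  27. ] [598.3 190.9  27. ]
bottom w2 [  2.1   0.1 -30. ]
mouth w2 [-4.2  0.  30. ]
bottom w3 [  2.1   0.9 -30. ]
```

Run:
```python
from h import *
a=np.array([-.422,.03,.906]); to(np.array([575.5,308.5,91.5])+58*a)
```

```text
tool shift mm [ 6.8  4.4 50.2] z axis [ 0.4 -0.  -0.9] y axis [ 0.1  1.  -0. ]
```

```bash
python3 -m jog '[[0.003,0.0015,0.017,0,0,0,0.03],[0.003,0.0015,0.017,0,0,0,0.03],[0.003,0.0015,0.016,0,0,0,0.03],[0,0,0,0,0,0,0.03],[0,0,0,0,0,0,0.03]]'
python3 - <<'E'
from h import *
im=look('w4'); s=eyes.capture('scene'); t=eyes.capture('top'); cv2.imwrite('pics/s4.png',s[:,:,::-1])
A=cv2.resize(im[150:310,170:340],(510,480),interpolation=2); B=cv2.resize(s[120:210,110:165],(290,480),interpolation=2)
cv2.imwrite('pics/c4.png',np.hstack([A,B])[:,:,::-1])
E
```

```text
time_s: 5.6
eef_pos: [551.3, 310.0, 144.3]
ee_rot: [0.19, 0.035, 0.981, -0.007]
force: [0.0, -1.1, -1.0]
grip_width: 0.402
grip_force: 40.3
5.6 [551.3 310.  144.3] [[-0.9251380126946264, 0.06560316005243783, -0.373919620852626], [0.07071143907082672, 0.9974968116236954, 5.6436642548471014e-05], [0.37298733202612944, -0.026388182803976645, -0.9274611118296733]] [ 0.  -1.1 -1. ]
```

View pics/c4.png

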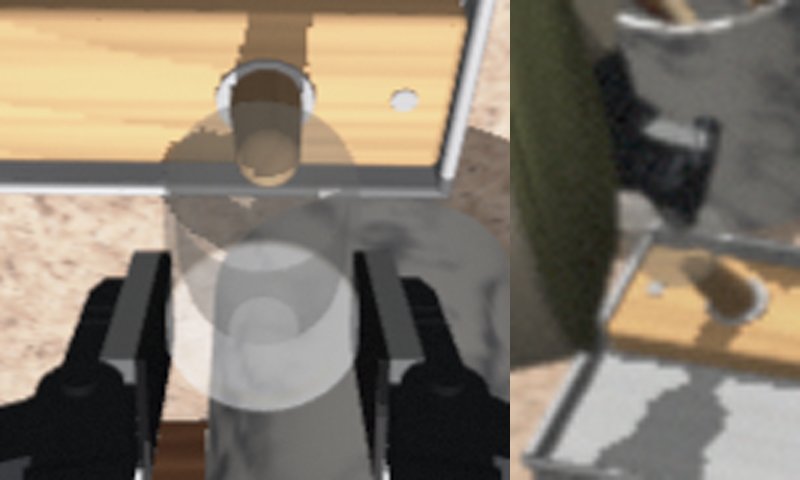

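Run:
```python
from h import *
c=eyes.calibration('wrist');M=np.array(c['mount']);print(c['cy'],c['cx'])
def at(q,z):
    d=M[:3,:3]@[(q[0]-c['cx'])/c['fx'],(q[1]-c['cy'])/c['fy'],1];return M[:3,3]+d*(z-M[2,3])/d[2]
for zb in(-30,-22): print("bottom",at((257.3,258.3),zb),"mouth",at((257,211.7),zb+60.5))
P,q=pose('w4');T=R.from_quat(np.roll(q,-1)).as_matrix()
o,d=ray("wrist",(259.3,203.3),(P,q))
for z in(88,92): 
    p=o+d*(z-o[2])/d[2];print("tip",p,T.T@(p-P))
a=np.array([-.422,.03,.906]);print("peg dir in tool",T.T@-a)
f=plane("wrist",(258.3,183.5),27,(P,q));print("foot",f,T.T@(f-P),"tip from foot",f+72*a,T.T@(f+72*a-P))
```

```text
189.69490807038758 256.94875445717605
bottom [  1.9   0.5 -30. ] mouth [ 2.2  0.4 30.5]
bottom [ -3.3   0.6 -22. ] mouth [-1.3  0.4 38.5]
tip [578.3 310.4  88. ] [-3.9  2.3 62.3]
tip [574.5 310.6  92. ] [-1.9  2.3 57.2]
peg dir in tool [-0.1 -0.   1. ]
foot [607.1 307.8  27. ] [ -8.    1.8 129.7] tip from foot [576.8 309.9  92.2] [-4.1  1.8 57.9]
```

Wrist (259.3,203) is the tip and (257,212) the mouth centre: the tip is nearly on the glass axis. I correct by -4/+1.6 mm and insert, slowly at the end.

```bash
python3 -m jog '[[-0.004,0.0016,0.008,0,0,0,0.03],[0,0,0.015,0,0,0,0.03],[0,0,0.015,0,0,0,0.03],[0,0,0.005,0,0,0,0.03],[0,0,0,0,0,0,0.03]]'
python3 -m jog '[[0,0,0.005,0,0,0,0.03],[0,0,0.005,0,0,0,0.03],[0,0,0,0,0,0,0.03]]'
python3 -m jog '[[0,0,0.003,0,0,0,0.03],[0,0,0.002,0,0,0,0.03],[0,0,0,0,0,0,0.03]]'
python3 -c "
from h import *
s=eyes.capture('scene');w=look('w5')
cv2.imwrite('pics/c5.png',np.hstack([cv2.resize(w[150:310,170:340],(510,480),interpolation=2),cv2.resize(s[120:210,110:165],(290,480),interpolation=2)])[:,:,::-1])"
```

```text
time_s: 6.25
eef_pos: [570.2, 310.1, 103.9]
ee_rot: [0.19, 0.034, 0.981, -0.007]
force: [0.0, -0.2, -0.6]
grip_width: 0.406
grip_force: 40.3
time_s: 6.55
eef_pos: [574.1, 310.1, 95.7]
ee_rot: [0.19, 0.034, 0.981, -0.007]
force: [-0.7, 0.6, -1.4]
grip_width: 0.406
grip_force: 40.3
time_s: 6.85
eef_pos: [576.0, 310.0, 91.4]
ee_rot: [0.191, 0.034, 0.981, -0.007]
force: [-0.5, -0.3, -0.9]
grip_width: 0.402
grip_force: 40.3
6.9 [576.  310.1  91.5] [[-0.9249672130151478, 0.06465907625215692, -0.37450615309392143], [0.06975370375738485, 0.9975642427546707, -4.888176896923786e-05], [0.3735907863680754, -0.026168405291841945, -0.9272244274744734]] [-0.   0.3 -1.4]
```

View pics/c5.png

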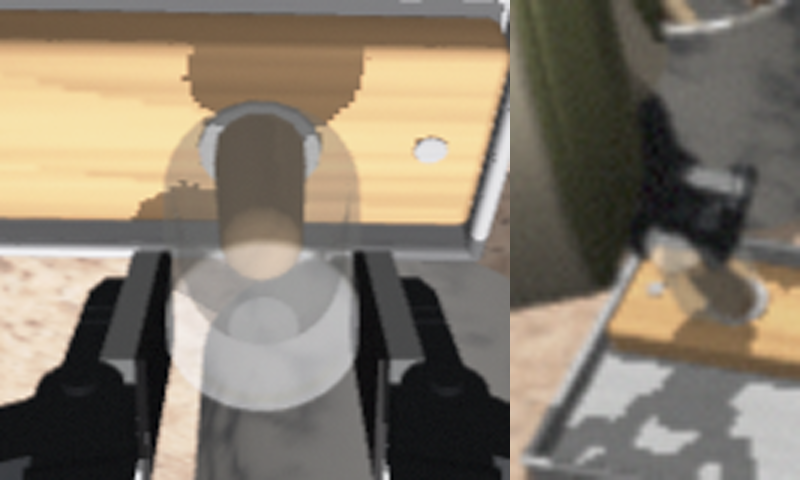

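The peg is inside the glass and centred: tip at crop (262,240), glass floor disc at (264,320). About 15-20 mm is left, so I continue in small steps.

```bash
python3 -m jog '[[0,0,0.004,0,0,0,0.03],[0,0,0.004,0,0,0,0.03],[0,0,0,0,0,0,0.03]]'
python3 -m jog '[[0,0,0.002,0,0,0,0.03],[0,0,0,0,0,0,0.03]]'|grep -E "force|pos"
python3 -m jog '[[0,0,0.002,0,0,0,0.03],[0,0,0,0,0,0,0.03]]'|grep -E "force|pos"
```

```text
time_s: 7.25
eef_pos: [578.9, 309.7, 83.3]
ee_rot: [0.19, 0.034, 0.981, -0.007]
force: [-0.3, -0.4, -0.5]
grip_width: 0.4
grip_force: 40.3
eef_pos: [579.7, 309.7, 82.0]
force: [0.1, 1.3, -0.8]
grip_force: 40.3
eef_pos: [580.5, 309.7, 80.2]
force: [0.5, -0.3, -1.8]
grip_force: 40.3
```

```bash
python3 -m jog '[[0,0,0.0015,0,0,0,0.03],[0,0,0,0,0,0,0.03]]'|grep -E "force|pos"
python3 -m jog '[[0,0,0.0015,0,0,0,0.03],[0,0,0,0,0,0,0.03]]'|grep -E "force|pos"
```

```text
eef_pos: [581.1, 309.7, 79.0]
force: [0.6, -0.5, -1.5]
grip_force: 40.3
eef_pos: [581.4, 309.8, 78.7]
force: [-7.7, -1.8, 8.0]
grip_force: 42.1
```

```bash
python3 -m jog '[[0,0,0.001,0,0,0,0.03],[0,0,0,0,0,0,0.03]]'|grep -E "force|pos"
```

```text
eef_pos: [581.6, 309.8, 78.5]
force: [-13.2, -2.8, 15.1]
grip_force: 43.7
```

Contact at 8 to 15 N: the floor meets the tip. I back off 1 mm, open gently and look.

```bash
python3 -m jog '[[0,0,-0.001,0,0,0,0.03],[0,0,0,0,0,0,0.036],[0,0,0,0,0,0,0.042],[0,0,0,0,0,0,0.05],[0,0,0,0,0,0,0.06]]' 20
python3 -m jog '[[0,0,0,0,0,0,0.066],[0,0,-0.01,0,0,0,0.066],[0,0,-0.025,0,0,0,0.066],[0,0,-0.04,0,0,0,0.066],[0,0,-0.05,0,0,0,0.066]]' 20
python3 -m jog '[[0,0,-0.03,0,0,0,0.07],[0,0,0,0,0,0,0.07]]' 20
python3 -c "
from h import *
w=look('w6');s=eyes.capture('scene');
cv2.imwrite('pics/c6.png',np.hstack([cv2.resize(w[130:290,170:340],(510,480),interpolation=2),cv2.resize(s[120:210,110:165],(290,480),interpolation=2)])[:,:,::-1])"
```

```text
time_s: 8.75
eef_pos: [581.7, 309.6, 77.4]
ee_rot: [0.191, 0.034, 0.981, -0.007]
force: [0.5, 0.0, -0.7]
grip_width: 0.704
grip_force: 0.0
time_s: 9.25
eef_pos: [533.7, 312.5, 194.0]
ee_rot: [0.19, 0.034, 0.981, -0.007]
force: [0.6, 0.6, 0.1]
grip_width: 0.77
grip_force: 0.0
time_s: 9.45
eef_pos: [523.9, 314.8, 227.3]
ee_rot: [0.195, 0.034, 0.98, -0.005]
force: [-0.2, 0.4, 0.6]
grip_width: 0.816
grip_force: 0.0
9.45 [523.9 314.8 227.3] [[-0.921942128606382, 0.06487028485684473, -0.38185672397291265], [0.06842377829482962, 0.9976471600458505, 0.00428142690106482], [0.3812360135986544, -0.022180851990872198, -0.9242116163197505]] [-0.2  0.4  0.6]
```

View pics/c6.png

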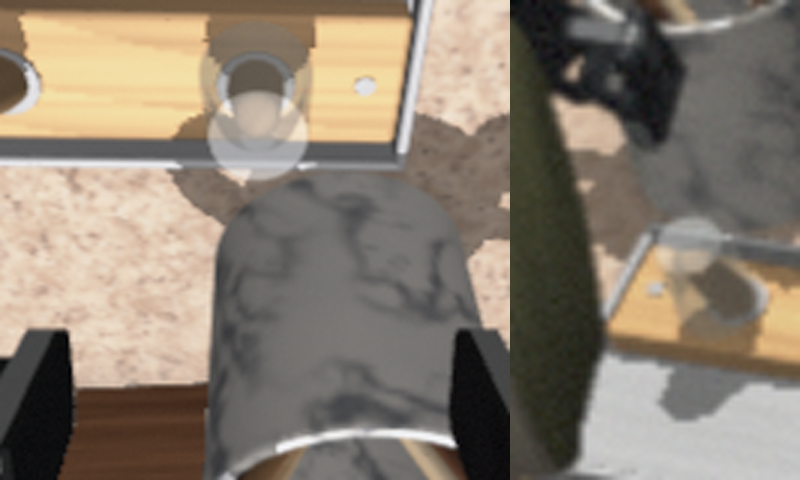

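The first glass hangs on the left slim peg: disc at crop (258,135), with its shadow clear of the rail. Now for glass B.

```bash
python3 -m jog '[[0,0,0,0,0.13,0,0.07],[0,0,0,0,0.13,0,0.07],[0,0,0,0,0.13,0,0.07],[0.004,-0.0474,0.003,0,0,0,0.07],[0.004,-0.0474,0.003,0,0,0,0.07]]' >/dev/null
python3 -m jog '[[0.004,-0.0474,0.003,0,0,0,0.07],[0.004,-0.0474,0.003,0,0,0,0.07],[0.004,-0.0474,0.003,0,0,0,0.07],[0.004,-0.0474,0.003,0,0,0,0.07],[0.004,-0.0474,0.003,0,0,0,0.07]]'>/dev/null
python3 -m jog '[[0.004,-0.0474,0.01,0,0,0,0.07],[0.004,-0.0474,0.01,0,0,0,0.07],[0.004,-0.0474,0.01,0,0,0,0.07],[0.004,-0.0474,0.01,0,0,0,0.07],[0.004,-0.0474,0.01,0,0,0,0.07]]'>/dev/null
python3 -m jog '[[0.004,-0.0474,0.003,0,0,0,0.07],[0.004,-0.0474,0.003,0,0,0,0.07],[0,0,0,0,0,0,0.07],[0,0,0,0,0,0,0.07]]'
python3 - <<'E'
from h import *
w=look('w7'); to([426.3,-343.2,30])
h=cv2.cvtColor(w,cv2.COLOR_RGB2HSV)
m=((h[...,1]<40)&(h[...,2]>150)).astype('uint8')
n,l,st,ce=cv2.connectedComponentsWithStats(m)
P=pose('w7')
for i in range(1,n):
    if st[i,4]>300: print(st[i],ce[i],plane("wrist",ce[i],60,P))
E
```

```text
time_s: 11.45
eef_pos: [420.3, -344.5, 143.1]
ee_rot: [-0.004, 0.036, 0.999, 0.001]
force: [0.5, 0.2, -0.3]
grip_width: 0.821
grip_force: 0.0
11.45 [ 420.3 -344.5  143.1] [[-0.9973957361160339, 0.07167322016124432, 0.00804332575945654], [0.07169519607148007, 0.9974235110891492, 0.0024775768132848106], [-0.007845026311425984, 0.003047792366861244, -0.9999645826347359]] [ 0.5  0.2 -0.3]
tool shift mm [ -6.4   0.6 113.5] z axis [-0.  0. -1.] y axis [0.1 1.  0. ]
[ 237  180   39   36 1091] [255.6 197.6] [ 426.4 -345.6   60. ]
```

View pics/w7.png

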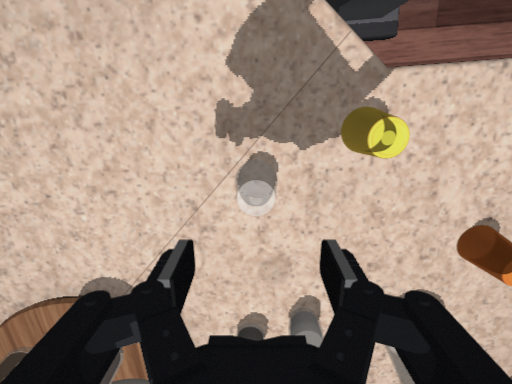

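The clear glass B disc is at (255.6,197.6), which gives (426.4,-345.6). I grasp it.

```bash
python3 -m jog '[[-0.006,-0.001,0.03,0,-0.008,0,0.07],[0,0,0.035,0,0,0,0.07],[0,0,0.035,0,0,0,0.07],[0,0,0.013,0,0,0,0.07],[0,0,0,0,0,0,0.07]]' 40
python3 -m jog '[[0,0,0,0,0,0,0.03],[0,0,0,0,0,0,0.03],[0,0,0,0,0,0,0.03],[0,0,0,0,0,0,0.03],[0,0,0,0,0,0,0.03]]' 40
python3 -m jog '[[0,0,-0.003,0,0,0,0.03],[0,0,-0.02,0,0,0,0.03],[0,0,-0.05,0,0,0,0.03],[0,0,-0.05,0,0,0,0.03],[0,0,-0.05,0,0,0,0.03]]' 40
python3 -m jog '[[0,0.02,0,0,0,0,0.03],[-0.002,0.048,0,0,0,0,0.03],[-0.01,0.048,0,0,0,0,0.03],[-0.01,0.048,0,0,0,0,0.03],[-0.01,0.048,0,0,0,0,0.03]]' 40 
python3 -c "
from h import *
to([535,195,200])"
```

```text
time_s: 12.0
eef_pos: [426.8, -344.2, 30.6]
ee_rot: [-0.0, 0.034, 0.999, 0.001]
force: [-0.4, -0.3, 1.0]
grip_width: 0.819
grip_force: 0.0
time_s: 12.5
eef_pos: [427.7, -346.5, 33.6]
ee_rot: [0.002, 0.035, 0.999, -0.001]
force: [-0.2, 0.6, 6.2]
grip_width: 0.401
grip_force: 39.2
time_s: 13.0
eef_pos: [426.3, -345.4, 207.3]
ee_rot: [0.001, 0.035, 0.999, -0.0]
force: [0.9, -0.3, -1.8]
grip_width: 0.397
grip_force: 40.0
time_s: 13.5
eef_pos: [473.4, -134.6, 205.5]
ee_rot: [0.001, 0.035, 0.999, -0.0]
force: [1.2, 0.3, -0.7]
grip_width: 0.398
grip_force: 40.0
tool shift mm [-38.3 333.1   5.5] z axis [ 0. -0. -1.] y axis [ 0.1  1.  -0. ]
```

```bash
python3 -m jog '[[-0.0055,0.0476,0,0,0,0,0.03],[-0.0055,0.0476,0,0,0,0,0.03],[-0.0055,0.0476,0,0,0,0,0.03],[-0.0055,0.0476,0,0,0,0,0.03],[-0.0055,0.0476,0,0,0,0,0.03]]' >/dev/null
python3 -m jog '[[-0.0055,0.0476,0,0,0,0,0.03],[-0.0055,0.0476,0,0,0,0,0.03],[0,0,0,0,-0.128,0,0.03],[0,0,0,0,-0.128,0,0.03],[0,0,0,0,-0.128,0,0.03]]' >/dev/null
python3 -m jog '[[0,0,0,0,0,0,0.03]]'
python3 -c "
from h import *
to([548.3,196.7,140.7])"
```

```text
time_s: 14.6
eef_pos: [532.4, 193.7, 204.3]
ee_rot: [0.191, 0.033, 0.981, -0.007]
force: [-0.4, 0.1, -1.1]
grip_width: 0.403
grip_force: 40.1
tool shift mm [ 9.3  4.1 64.9] z axis [ 0.4 -0.  -0.9] y axis [ 0.1  1.  -0. ]
```

```bash
python3 -m jog '[[0.005,0.002,0.022,0,0,0,0.03],[0.004,0.002,0.022,0,0,0,0.03],[0,0,0.021,0,0,0,0.03],[0,0,0,0,0,0,0.03],[0,0,0,0,0,0,0.03]]'
python3 - <<'E'
from h import *
to([548.3,196.7,140.7])
im=look('w8'); s=eyes.capture('scene')
A=cv2.resize(im[150:310,170:340],(510,480),interpolation=2); B=cv2.resize(s[130:220,150:205],(290,480),interpolation=2)
cv2.imwrite('pics/c8.png',np.hstack([A,B])[:,:,::-1])
E
```

```text
time_s: 15.1
eef_pos: [551.9, 195.9, 142.0]
ee_rot: [0.191, 0.035, 0.981, -0.007]
force: [0.2, -1.0, -1.4]
grip_width: 0.399
grip_force: 40.1
tool shift mm [ 3.9  0.6 -0.2] z axis [ 0.4 -0.  -0.9] y axis [ 0.1  1.  -0. ]
15.1 [551.9 195.9 142. ] [[-0.9244740796538778, 0.06533646529893455, -0.37560460906431475], [0.07050703776527939, 0.9975112817227779, -2.1478979243540544e-05], [0.3746684316481455, -0.02650262511567872, -0.926780004741307]] [ 0.2 -1.  -1.4]
```

View pics/c8.png

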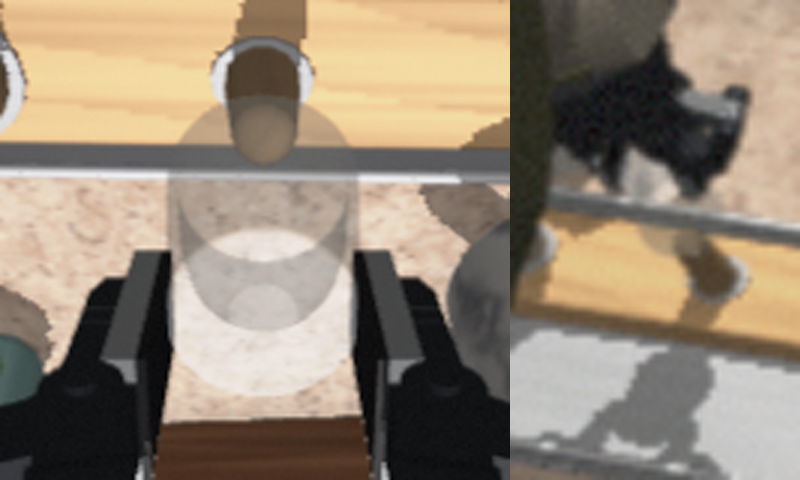

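Run:
```python
from h import *
c=eyes.calibration('wrist');M=np.array(c['mount'])
def at(q,z):
    d=M[:3,:3]@[(q[0]-c['cx'])/c['fx'],(q[1]-c['cy'])/c['fy'],1];return M[:3,3]+d*(z-M[2,3])/d[2]
for n,b,m,t in[("A",(257.3,258.3),(257,211.7),(259.3,203.3)),("B",(257.3,254),(257.3,209.3),(257.7,194.5))]:
    z=57.5 if n=="A" else 51
    print(n,at(b,-30),at(m,30.5),at(t,z))
```

```text
A [  1.9   0.5 -30. ] [ 2.2  0.4 30.5] [-2.   2.3 57.5]
B [  4.5   0.5 -30. ] [ 4.1  0.6 30.5] [ 8.1  0.9 51. ]
```

The tip is at crop (263,133) and the mouth centre at (262,178). Shift +3.5 mm in tool x, then insert.

```bash
python3 -m jog '[[0.0035,0.0004,0.006,0,0,0,0.03],[0,0,0.013,0,0,0,0.03],[0,0,0.013,0,0,0,0.03],[0,0,0.006,0,0,0,0.03],[0,0,0,0,0,0,0.03]]'
python3 -m jog '[[0,0,0.006,0,0,0,0.03],[0,0,0.006,0,0,0,0.03],[0,0,0,0,0,0,0.03]]' | grep -E "force|pos"
python3 -m jog '[[0,0,0.005,0,0,0,0.03],[0,0,0.003,0,0,0,0.03],[0,0,0,0,0,0,0.03]]' | grep -E "force|pos"
python3 -m jog '[[0,0,0.003,0,0,0,0.03],[0,0,0,0,0,0,0.03]]' | grep -E "force|pos"
```

```text
time_s: 15.7
eef_pos: [562.2, 195.5, 103.2]
ee_rot: [0.191, 0.034, 0.981, -0.007]
force: [0.0, -0.6, -1.0]
grip_width: 0.401
grip_force: 40.1
eef_pos: [566.8, 195.3, 92.8]
force: [0.9, -0.3, -1.4]
grip_force: 40.1
eef_pos: [569.9, 195.1, 85.7]
force: [-0.2, 0.0, -1.8]
grip_force: 40.1
eef_pos: [571.0, 195.1, 83.1]
force: [-0.5, 0.5, -1.2]
grip_force: 40.1
```

```bash
python3 -m jog '[[0,0,0.002,0,0,0,0.03],[0,0,0,0,0,0,0.03]]' | grep -E "force|pos"
python3 -m jog '[[0,0,0.0015,0,0,0,0.03],[0,0,0,0,0,0,0.03]]' | grep -E "force|pos"
```

```text
eef_pos: [572.0, 195.1, 81.8]
force: [-0.5, 0.7, 1.0]
grip_force: 40.5
eef_pos: [572.4, 195.2, 81.4]
force: [-9.8, -0.3, 13.2]
grip_force: 42.6
```

```bash
python3 -m jog '[[0,0,0.001,0,0,0,0.03],[0,0,0,0,0,0,0.03]]' | grep -E "force|pos"
```

```text
eef_pos: [572.7, 195.2, 81.3]
force: [-15.1, -2.2, 21.7]
grip_force: 44.2
```

```bash
python3 -m jog '[[0,0,-0.0018,0,0,0,0.03],[0,0,0,0,0,0,0.036],[0,0,0,0,0,0,0.042],[0,0,0,0,0,0,0.05],[0,0,0,0,0,0,0.06]]' 20
python3 -m jog '[[0,0,0,0,0,0,0.066],[0,0,-0.01,0,0,0,0.066],[0,0,-0.025,0,0,0,0.066],[0,0,-0.04,0,0,0,0.066],[0,0,-0.05,0,0,0,0.066]]' 20 |grep -E "force|pos"
python3 -m jog '[[0,0,-0.03,0,0,0,0.07],[0,0,0,0,0,0,0.07],[0,0,0,0,0,0,0.07]]' 20 >/dev/null
python3 -c "
from h import *
w=look('w9');s=eyes.capture('scene');
cv2.imwrite('pics/c9.png',np.hstack([cv2.resize(w[130:240,150:350],(480,264),interpolation=2),cv2.resize(s[145:210,120:198],(317,264),interpolation=2)])[:,:,::-1])"
```

```text
time_s: 17.6
eef_pos: [572.1, 195.0, 80.7]
ee_rot: [0.192, 0.034, 0.981, -0.007]
force: [-1.0, -0.9, -0.9]
grip_width: 0.7
grip_force: 0.0
eef_pos: [523.8, 198.1, 197.3]
force: [0.4, 1.0, 1.0]
grip_force: 0.0
18.4 [513.7 199.2 225.1] [[-0.9237451051061918, 0.06448432436076947, -0.37754039877089374], [0.06949781511507473, 0.9975820441834438, 0.0003446984373140227], [0.3766497504135391, -0.02591981933804458, -0.9259930499085303]] [ 0.5 -0.3 -0.1]
```

View pics/c9.png

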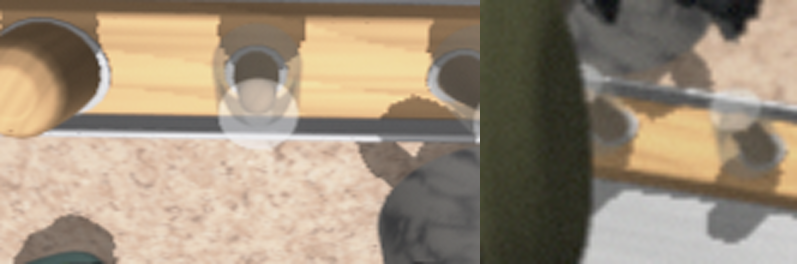

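Both glasses sit alike on their pegs: the disc is at wrist (257.5,177) for the second and (256,175) for the first, from equivalent poses 115 mm apart. Handing in.

```bash
python3 -c "
from rig import finish_job
print(finish_job())"
```

```text
the job is handed in; nothing more can be done
None
```

I hung one small glass on each slim peg and handed the job in at about 18 s; in the last camera views both hang mouth-down clear of the rail, and nothing reported the verdict; I viewed 12 pictures, two over the limit of 10.

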